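# Fit the window into its cell and screw the retaining ring snug

### The arm

A 6-joint arm with a two-finger parallel gripper is mounted at the origin on the work surface. World frame = base frame: x ahead of the robot, y to its left, z up, the work surface at z = 0. Lengths are in mm, angles in rad, forces in N, time in s.
With the tool pointing down it reaches from about 225 to 725 mm from the base axis. Payload 3.1 kg.
Tool frame: the origin (TCP) lies on the mounting face of the last link; the fingertips stand 173 mm ahead of it and the grasp point (between the pads) lies 155 mm ahead of it; z points along the fingers, y is the line along which they close (so a half turn about z gives the same grasp; the last joint's range is limited). The gripper opens to 85 mm and grips with 20 to 120 N. Pads are 22 mm wide; open, the fingers measure 114 mm over their backs; the gripper's body (76 mm by 85 mm) begins 54 mm behind the grasp point. The pads swing forward as they close: fully open they stand 13 mm farther back than shut.
Start: joints at [-1.306, 0.048, 0.099, 1.622, 0, 1.443], TCP at [200.943, -485.016, 404.712] pointing down, gripper open.
Joint ranges: [-2.91, 2.91], [-0.99, 1.94], [-1.21, 1.42], [-2.12, 2.29], [-1.49, 1.47], [-3.14, 3.14]. Speed limits (rad/s): [2.79, 2.79, 3.14, 3.14, 3.14, 3.14].

### API

Orientations are given as a unit quaternion [w, x, y, z].
In Python, from workcell import * gives the robot as it stands.
- The arm moves only by the tool play_rows, never from a script. Its argument "deltas" is a list that holds one entry, the list of rows, each a list of 7 numbers: the finger opening in mm, from 0 to 85.4, then the shift along the world's x, y, z in units of 25 mm (1.0 is 25 mm), then the turn, a rotation vector about the world's x, y, z in rad. A call has 1 to 20 rows; each row shifts and turns the commanded pose from where the row before left it; what a row does not reach is not made up. A row lasts 1/12 s, in which the tool goes at most 41.7 mm and 7.16 degrees, less where a joint would pass 70% of its speed; a pose out of reach is approached as far as the arm can. A call is refused whole if a number of a shift passes 1 or a number of a turn 0.125, either way. A call with a gripper value outside its range is refused whole. The fingers move at their own pace and stop on an object; "grip_force" is the grip in N (left out, the last holds). Time passes only in rows, so rows that do not move let the fingers close. It gives the time, the measured TCP pose, the force, the opening and the grip force at its end, in the units of the state.
- state(): the state, without advancing time (a new reading comes with each control period).
- read_camera(name): name is "side" or "top"; returns the picture (400x640x3 uint8, red, green, blue); there is no depth.
- calibration(name): a dict with "K" (3x3 intrinsics, pixels), "pose" (4x4, takes a point from camera to world coordinates). Camera axes: x right, y down, z forward; pixel columns grow to the right and rows downward; lengths in mm; the calibration is good to about 2 mm. A picture is of the moment at which its call begins. calibration takes no time and is no camera call.
- hand_in(): hands the job in; it is judged then, once.
The state is a dict: "time": time; "joint_positions": joint angles; "joint_velocities": joint speeds; "joint_torque": joint torques, N m; "ee_pos": TCP position; "tcp_rot": TCP orientation; "force": force on the tool from outside, world axes, zero at the start; "ft_torque": the same for the moment, N m; "gripper_width": finger opening in mm; "gripper_force": force on a finger pad.
Only numpy, scipy, OpenCV 4.12 (cv2) and the standard library are available. Lean on these libraries where they do the work, as an engineer would, in place of code of your own. Each camera call takes 0.05 s, during which the arm holds its last target. There are 200 camera calls.

### The job

Drop the mounted glass window into the bore of the cell on the black fixture plate, then set the two-eared retaining ring over it and screw it clockwise until it clamps the window firmly snug. Feel for it and do not force it: the glass cracks if the ring presses it hard. Let go at the end, and leave the other turned parts on the plate alone.

Things in the scene. Friction and masses are not known exactly. Their poses are not given: they have to be found in the camera images.
- lens_center (a point): the window: flat glass disc in a dark steel rim, 40 mm diameter, 16 mm thick, 60 g, lying flat on the 12 mm black plate. This point is its centre, half-way up; z is its axis, either face may go up. It cracks when the ring presses it with more than 40 N.
- ring_ears (a point): retaining ring: aluminium cap, 69 mm diameter, 48 mm tall, 150 g, standing on its skirt. On its top stand two flat upright ears to grip from outside: 42 mm over their outer faces (facing +y and -y), each 24 mm wide along x, 18 mm tall, 6 mm thick. Point: on the axis, half-way up the ears, 39 mm above the ring's underside, 9 mm above its top face; z up.
- ring_pins (a point): point on the ring's axis at the height of its two pins, 4.5 mm above its underside. The 5 mm pins point inward from the skirt (bore 62.4 mm) along +x and -x to radius 26.3 mm; a half turn gives the same ring. The ring's top (29 mm hole) has its inner face 21.5 mm above this point and bears on the window.
- cell: the cell, fixed on the plate: dark steel puck 84 mm diameter, 18 mm high, carrying an aluminium collar 50 mm in diameter that ends 42 mm above the origin. Origin: on the axis at the underside, z up. Round the collar, to radius 29.5 mm, runs a two-start thread: down 4.5 mm per rad turned clockwise (from above), beginning 0.3 rad past the entry, 1.5 mm of play.
- cell_mouth (a point): centre of the collar's top, 42 mm above the cell's underside. The bore is 42.4 mm wide; its seat lies 7.5 to 10.5 mm below this point (shims differ from piece to piece), so the window stands 5.5 to 8.5 mm proud. The ring turns with under 0.1 Nm until it is tight, 0.7 to 1.4 rad past the entry; then the moment climbs within 0.15 rad: 0.2 to 0.4 Nm is snug, 0.6 Nm cracks the glass. It stays where it is left.
- cell_entry (a point): one of the two vertical entry gaps (34 degrees wide) of the thread, on the cell's +x side; the other is opposite. Point: on the ledge where a pin comes to rest, 26.7 mm above the cell's underside, 27.5 mm from the axis. Put on the ring with its x axis along the cell's x axis within 0.2 rad, either way round; pins pass the thread's top 11 mm above the ledge.
- spindle: bystander: stepped aluminium turned part, 42 mm diameter at the foot, 50 mm tall, loose; origin at the centre of its underside.
- bush: bystander: plain steel bush, 36 mm diameter, 24 mm tall, loose; origin at the centre of its underside.
- bolt: bystander: black hexagon bolt standing on its head, 24 mm across, 39 mm tall, loose; origin at the centre of its underside.
Mind the look-alikes: they are no part of the job. What is shaped like the part that bears ring_ears but brown is not meant. What is shaped like the part that bears lens_center but purple is not meant.

How it is judged:
By the outcome, as a careful person would: the job done as asked, in the order asked, and still so for the second after the job is handed in, with the robot touching nothing.
It also fails if it takes over 72 s, if anything falls off the work surface, if the arm or the gripper's body presses on something with over 40 N, if the wrist force passes 120 N, or if a joint passes its speed limit or range.

## Working session

There is one attempt and no reset: what is moved stays moved. The work goes in short steps, Python scripts to look and compute and a tool call to move; the robot and the scene stay as the last step left them, time stands still between calls to the robot, and variables do not carry over. Pictures are saved under pics/ and viewed, at most 10 in all, crops included, and the job is handed in when it is done.

Besides the shell and the picture viewer there is one more tool, called as a command line: name --argument value ..., lists and objects as JSON in quotes. play_rows: Moves the arm, as the interface text tells. Its arguments: {"type":"object","properties":{"deltas":{"type":"array","items":{"type":"array","items":{"type":"array","items":{"type":"number"}}}},"grip_force":{"type":"number"}},"required":["deltas"]}

```bash
mkdir -p pics; ls
python3 - <<'E'
from workcell import *
import cv2,numpy as np
for n in("top","side"):
    c=calibration(n);print(n,np.round(c["K"],1).tolist(),np.round(c["pose"],3).tolist())
    cv2.imwrite(f"pics/{n}0.png",read_camera(n)[:,:,::-1])
s=state();print(s["ee_pos"],s["tcp_rot"],s["gripper_width"],s["time"])
E
```

```text
pics
top [[404.9, 0.0, 324.9], [0.0, 404.9, 197.1], [0.0, 0.0, 1.0]] [[-0.008, -0.996, 0.084, 427.664], [-1.0, 0.007, -0.014, 20.836], [0.014, -0.084, -0.996, 980.585], [0.0, 0.0, 0.0, 1.0]]
side [[390.1, 0.0, 320.9], [0.0, 390.1, 198.1], [0.0, 0.0, 1.0]] [[-0.935, -0.251, 0.251, 306.645], [-0.355, 0.697, -0.623, 464.168], [-0.018, -0.672, -0.741, 616.491], [0.0, 0.0, 0.0, 1.0]]
[ 200.89146475 -484.85061897  403.60692149] [-1.07635563e-03  9.80772749e-01  1.95150328e-01 -7.27295597e-05] 85.37519154553526 0.1
```

View pics/top0.png

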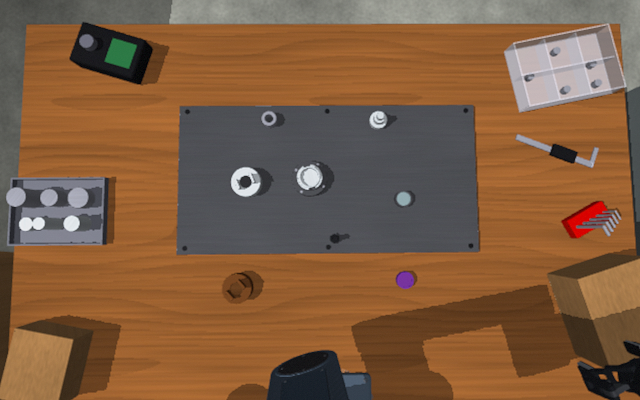

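View pics/side0.png

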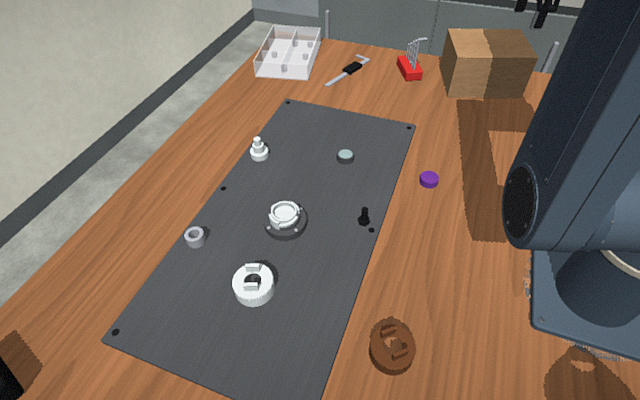

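The top view shows the window at (403,199), the ring at (246,182) and the cell at (310,178). The side view shows them at (345,156), (253,285) and (285,215). The brown and purple pieces are decoys. Next I'll zoom in on the ring and the cell.

Run:
```python
import cv2,numpy as np
t=cv2.imread("pics/top0.png");s=cv2.imread("pics/side0.png")
z=lambda im,x,y,w,h:cv2.resize(im[y:y+h,x:x+w],(400,300),interpolation=cv2.INTER_CUBIC)
a=np.vstack([np.hstack([z(t,222,159,48,36),z(t,286,160,48,36)]),np.hstack([z(s,225,258,60,45),z(s,255,192,60,45)])])
cv2.imwrite("pics/zoom.png",a)
```

```text
(no output)
```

View pics/zoom.png

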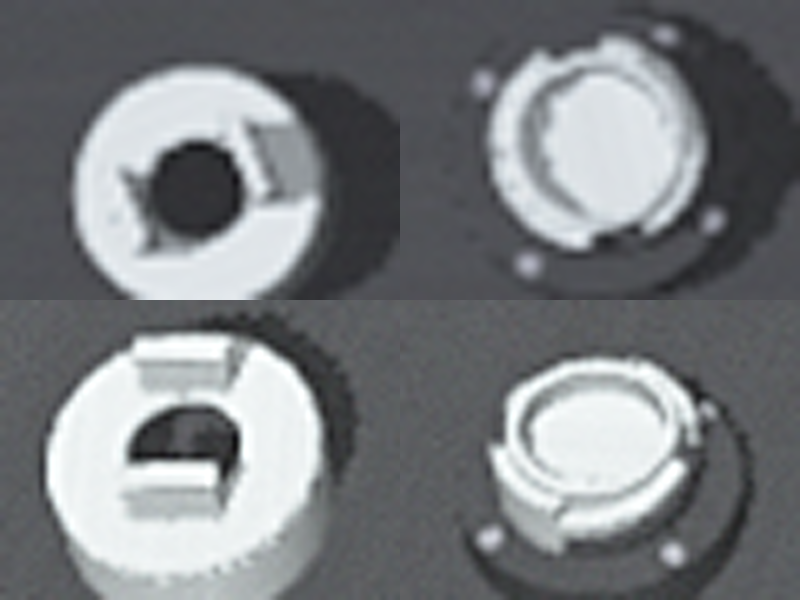

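The zoom is 8.33x for the top crops and 6.67x for the side crops. It shows the ears on a line from (140,215) to (265,160). The cell's entry gaps are at about (572,45) and (620,235), with four puck screws around them.

```bash
cat > h.py <<'E'
import numpy as np,cv2
from workcell import *
def ray(n,p,z):
    c=calibration(n);T=np.array(c["pose"]);d=T[:3,:3]@np.linalg.inv(c["K"])@np.array([p[0],p[1],1.])
    return (T[:3,3]+d*(z-T[2,3])/d[2])[:2]
def pix(n,P):
    c=calibration(n);T=np.array(c["pose"]);q=np.array(c["K"])@(T[:3,:3].T@(np.array(P,float)-T[:3,3]));return q[:2]/q[2]
def cen(im,x,y,r,f):
    w=im[y-r:y+r+1,x-r:x+r+1].astype(float);m=f(w);Y,X=np.mgrid[y-r:y+r+1,x-r:x+r+1]
    return np.array([(X*m).sum(),(Y*m).sum()])/m.sum(),(m>0).sum()
E
python3 - <<'E'
from h import *
t=cv2.imread("pics/top0.png");s=cv2.imread("pics/side0.png")
# screws
def scr(im,p):
    g=lambda w:np.clip(w.mean(2)-110,0,None)
    return cen(im,int(round(p[0])),int(round(p[1])),2,g)[0]
T=[(286+x/8.333-.5,160+y/8.333-.5) for x,y in((82,82),(265,35),(310,220),(130,263))]
W=np.array([ray("top",scr(t,p),30) for p in T]);print("top screws",W.round(1).tolist(),W.mean(0).round(1))
S=[(255+x/6.667-.5,192+y/6.667-.5) for x,y in((88,240),(273,252),(308,110))]
V=np.array([ray("side",scr(s,p),30) for p in S]);print("side screws",V.round(1).tolist(), ((V[0]+V[2])/2).round(1))
for n,im,x,y in(("top",t,403,199),("side",s,345,156)):
    h=cv2.cvtColor(im,cv2.COLOR_BGR2HSV);
    print(n,"px",im[y,x],h[y,x])
    m=lambda w:(cv2.cvtColor(w.astype(np.uint8),cv2.COLOR_BGR2HSV)[...,1]>25)*(w[...,1]>90)
    p,k=cen(im,x,y,14,lambda w:m(w).astype(float));print("lens",p,k,ray(n,p,28))
# ring ear/top
for n,im,x,y in(("top",t,246,182),("side",s,253,282)):
    g=im.mean(2);m=(g>150).astype(np.uint8)
    k,l=cv2.connectedComponents(m);L=(l==l[y+ (9 if n=="top" else 15), x-5]).astype(np.uint8)
    c=max(cv2.findContours(L,0,2)[0],key=cv2.contourArea);e=cv2.fitEllipse(c);print(n,"ring ell",e,ray(n,e[0],42))
E1=ray("top",(222+135/8.333-.5,159+210/8.333-.5),60);E2=ray("top",(222+252/8.333-.5,159+162/8.333-.5),60);print(E1,E2,(E1+E2)/2,np.degrees(np.arctan2(*(E1-E2)[::-1])))
# ear top faces in side view corner estimates
ears=[[(135,342),(245,342),(228,362),(140,360)],[(130,465),(222,462),(215,490),(125,485)]]
for e in ears:
    q=[ray("side",(225+x/6.667-.5,258+y-300*1.0 and 258+(y-300)/6.667-.5),60) for x,y in e];print(np.round(q,1).tolist(),np.mean(q,0))
E
```

```text
top screws [[573.5, 76.3], [585.7, 26.0], [533.6, 11.3], [521.7, 63.7]] [553.6  44.3]
side screws [[573.5, 75.0], [522.1, 62.4], [534.6, 10.9]] [554.   42.9]
top px [176 171 148] [ 95  41 176]
lens [403.17613636 198.19318182] 176 [ 503.89395927 -177.93279724]
side px [199 197 172] [ 92  35 199]
lens [344.93913043 153.45217391] 115 [ 503.22779073 -177.15512737]
top ring ell ((244.94886779785156, 181.46218872070312), (28.38256072998047, 28.680017471313477), 7.641570568084717) [544.29846176 193.40798232]
side ring ell ((252.2434539794922, 283.6089172363281), (38.809200286865234, 45.29670333862305), 6.902056694030762) [540.70499271 199.31157745]
[537.01821233 206.54881142] [550.07150628 174.68565874] [543.5448593  190.61723508] 112.27731160292922
[[562.7, 178.5], [536.6, 169.0], [537.9, 175.7], [559.0, 182.8]] [549.03391682 176.48006142]
[[547.1, 210.0], [526.4, 201.6], [524.5, 209.0], [545.6, 215.3]] [535.92410974 208.95064898]
```

play_rows --deltas '[[[55,0.4,0.4,-0.2,0,0,0.12],[55,0.9,0.9,-0.4,0,0,0.12],[55,0.9,0.9,-0.4,0,0,0.12],[55,0.9,0.9,-0.4,0,0,0.12],[55,0.9,0.9,-0.4,0,0,0.12],[55,0.9,0.9,-0.4,0,0,0.12],[55,0.9,0.9,-0.4,0,0,0.12],[55,0.9,0.9,-0.4,0,0,0.12],[55,0.9,0.9,-0.4,0,0,0.12],[55,0.9,0.9,-0.4,0,0,0.12],[55,0.9,0.9,-0.4,0,0,0.12],[55,0.9,0.9,-0.5,0,0,0.12],[55,0.9,0.9,-0.5,0,0,0.12],[55,0.9,1.1,-0.6,0,0,0.12],[55,0,0,0,0,0,0],[55,0,0,0,0,0,0]]]' --grip_force 30

```text
refused, shift out of range in row 14
```

play_rows --deltas '[[[55,0.4,0.5,-0.2,0,0,0.12],[55,0.9,0.9,-0.4,0,0,0.12],[55,0.9,0.9,-0.4,0,0,0.12],[55,0.9,0.9,-0.4,0,0,0.12],[55,0.9,0.9,-0.4,0,0,0.12],[55,0.9,0.9,-0.4,0,0,0.12],[55,0.9,0.9,-0.4,0,0,0.12],[55,0.9,0.9,-0.4,0,0,0.12],[55,0.9,0.9,-0.4,0,0,0.12],[55,0.9,0.9,-0.4,0,0,0.12],[55,0.9,0.9,-0.4,0,0,0.12],[55,0.9,0.9,-0.5,0,0,0.12],[55,0.9,0.9,-0.5,0,0,0.12],[55,0.9,1.0,-0.6,0,0,0.12],[55,0,0,0,0,0,0],[55,0,0,0,0,0,0]]]' --grip_force 30

```text
time: 1.43
ee_pos: [503.4, -175.8, 257.6]
tcp_rot: [-0.002, 0.508, 0.861, -0.0]
force: [0.1, 0.8, -0.5]
gripper_width: 54.7
gripper_force: 0.0
```

play_rows --deltas '[[[55,0,-0.07,-0.6,0,0,0],[55,0,0,-0.7,0,0,0],[55,0,0,-0.6,0,0,0],[55,0,0,-0.5,0,0,0],[55,0,0,-0.26,0,0,0],[55,0,0,0,0,0,0]]]'

```text
time: 1.93
ee_pos: [502.2, -179.6, 191.5]
tcp_rot: [-0.002, 0.51, 0.86, -0.0]
force: [-0.9, -0.1, 0.1]
gripper_width: 55.3
gripper_force: 0.0
```

Run:
```python
from h import *
s=state();print(s["ee_pos"],s["force"])
im=read_camera("side")[:,:,::-1];t=read_camera("top")[:,:,::-1]
z=lambda im,x,y,w,h:cv2.resize(im[y:y+h,x:x+w],(400,300),interpolation=cv2.INTER_CUBIC)
cv2.imwrite("pics/a.png",np.hstack([z(im,305,125,80,60),z(t,375,170,60,45)]))
e=s["ee_pos"];print(pix("side",[503.5,-177.5,e[2]-169]),pix("side",[503.5,-177.5,28]))
```

```text
[ 502.19962991 -179.58136134  191.53768145] [-0.89963348 -0.12174346  0.11001018]
[344.80824395 155.14321155] [344.87320213 153.33037051]
```

View pics/a.png

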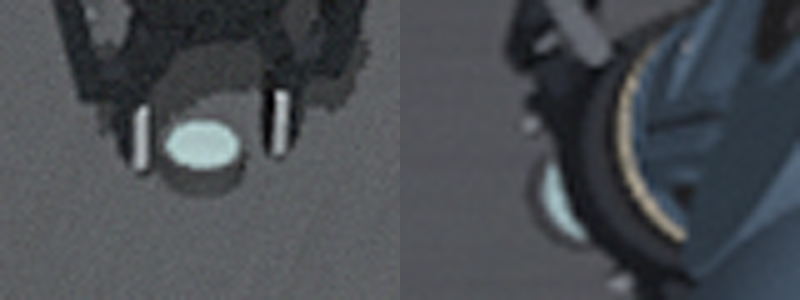

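The picture shows both pads either side of the window, with tips at crop pixels (140,172) and (280,155). I'll work out the tip height from that.

Run:
```python
from h import *
s=state();e=s["ee_pos"];print(e)
for z in(14,18,22,26):print(z,pix("side",[e[0],e[1],z]))
w,x,y,zz=s["tcp_rot"]
from scipy.spatial.transform import Rotation as R
r=R.from_quat([x,y,zz,w]).as_matrix();print(r.round(3))
for k in(27.5,-27.5):
  for z in(18,22):print(k,z,(pix("side",np.array([e[0],e[1],z])+k*r[:,1])-[305-.5,125-.5])*5)
```

```text
[ 503.34186565 -179.76343139  193.61417936]
14 [345.08495305 157.33629867]
18 [345.13297131 156.02907822]
22 [345.18130895 154.71316347]
26 [345.22996915 153.38846737]
[[-0.48   0.877  0.   ]
 [ 0.877  0.48  -0.   ]
 [-0.     0.    -1.   ]]
27.5 18 [143.89804692 164.01172879]
27.5 22 [143.94275285 157.43726362]
-27.5 18 [262.14372805 151.30998326]
-27.5 22 [262.5804831  144.72542838]
```

play_rows --deltas '[[[55,0,0.06,-0.04,0,0,0],[30,0,0,0,0,0,0],[30,0,0,0,0,0,0],[30,0,0,0,0,0,0],[30,0,0,0,0,0,0],[30,0,0,0,0,0,0]]]' --grip_force 30

```text
time: 2.53
ee_pos: [504.0, -178.0, 193.6]
tcp_rot: [0.001, 0.509, 0.861, 0.0]
force: [-0.5, -0.2, 5.8]
gripper_width: 38.1
gripper_force: 30.5
```

play_rows --deltas '[[[30,0,0,0.3,0,0,0],[30,0,0,0.6,0,0,0],[30,0,0,0.8,0,0,0],[30,0,0,0.8,0,0,0],[30,0.1,0.5,0.3,0,0,0.12],[30,0.2,0.8,0.2,0,0,0.12],[30,0.2,0.8,0,0,0,0.12],[30,0.2,0.8,0,0,0,0.12],[30,0.2,0.8,0,0,0,0.12],[30,0.2,0.8,0,0,0,0.12],[30,0.2,0.8,0,0,0,0.12],[30,0.2,0.8,0,0,0,0.12],[30,0.2,0.8,0,0,0,0.12],[30,0.2,0.8,0,0,0,0.12],[30,0.1,0.8,0,0,0,0.12],[30,0.02,0.36,0,0,0,0.12],[30,0,0,0,0,0,0],[30,0,0,0,0,0,0]]]'

```text
time: 4.03
ee_pos: [553.7, 44.1, 266.8]
tcp_rot: [-0.001, -0.184, 0.983, -0.0]
force: [-0.0, -0.3, -0.8]
gripper_width: 37.8
gripper_force: 30.2
```

Run:
```python
from h import *
for _ in range(4):
    im=read_camera("side")[:,:,::-1];s=state();print(s["ee_pos"].round(1),s["force"].round(1),s["gripper_width"])
t=read_camera("top")[:,:,::-1]
cv2.imwrite("pics/side1.png",im);cv2.imwrite("pics/top1.png",t)
z=lambda im,x,y,w,h:cv2.resize(im[y:y+h,x:x+w],(400,300),interpolation=cv2.INTER_CUBIC)
cv2.imwrite("pics/b.png",np.hstack([z(im,245,165,80,60),z(t,280,150,80,60)]))
for z_ in (54,79,89,95):print(z_,pix("side",[554,43.8,z_]))
```

```text
[553.7  43.5 266.9] [-1.7 -0.4 -0.2] 37.88211224175077
[553.8  43.2 266.9] [-0.3  0.2  0.2] 38.3442171744687
[553.8  42.9 267. ] [0.2 0.1 0.2] 38.050421570930446
[553.8  42.9 267.1] [-0.8  0.7 -0.5] 38.04469944476396
54 [283.09747416 209.96660928]
79 [281.87944418 201.20276295]
89 [281.37456011 197.57007203]
95 [281.06657522 195.35409024]
```

View pics/b.png

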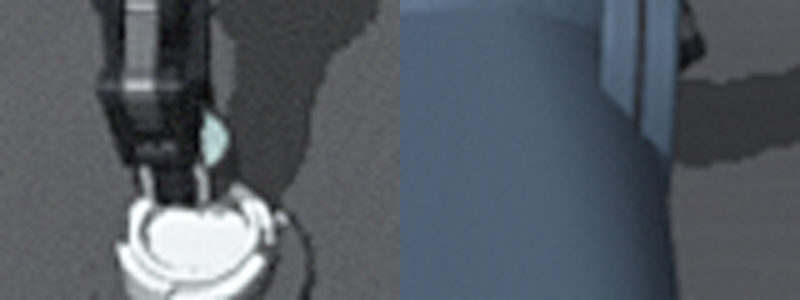

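In the side view the finger hides most of the window, with only its right edge visible at crop (215,140). The arm blocks the top camera. I'll turn the tool so the window shows.

play_rows --deltas '[[[30,0,0,0,0,0,-0.12],[30,0,0,0,0,0,-0.12],[30,0,0,0,0,0,-0.12],[30,0,0,0,0,0,-0.12],[30,0,0,0,0,0,-0.12],[30,0,0,0,0,0,-0.12],[30,0,0,0,0,0,-0.12],[30,0,0,0,0,0,-0.12],[30,0,0,0,0,0,-0.12],[30,0,0,0,0,0,-0.12],[30,0,0,0,0,0,-0.12],[30,0,0,0,0,0,-0.12],[30,0,0,0,0,0,0],[30,0,0,0,0,0,0]]]'

```text
time: 5.45
ee_pos: [553.9, 43.2, 267.3]
tcp_rot: [0.0, 0.509, 0.861, -0.0]
force: [-0.1, 0.5, -1.9]
gripper_width: 37.9
gripper_force: 30.2
```

Run:
```python
from h import *
for _ in range(3):
    im=read_camera("side")[:,:,::-1].copy();s=state();print(s["ee_pos"].round(1),s["gripper_width"])
cv2.imwrite("pics/side2.png",im)
z=lambda im,x,y,w,h:cv2.resize(im[y:y+h,x:x+w],(640,480),interpolation=cv2.INTER_CUBIC)
cv2.imwrite("pics/c.png",z(im,245,165,80,60))
h=cv2.cvtColor(im,cv2.COLOR_BGR2HSV);m=((h[...,1]>25)&(im[...,1]>110)&(h[...,0]>80)&(h[...,0]<105)).astype(np.uint8)
m[:160]=0;m[230:]=0;m[:,:240]=0;m[:,330:]=0
n,l,st,c=cv2.connectedComponentsWithStats(m)
for i in range(1,n):
    if st[i,4]>8:print(st[i],c[i])
for z_ in (54,97,100,103,106):print(z_,pix("side",[554,43.8,z_]))
```

```text
[553.9  43.3 267.2] 37.97927102222066
[553.9  43.4 267.2] 37.97545848136508
[553.9  43.4 267.2] 38.00215493513681
[272 187  19  13 194] [280.46907216 192.98453608]
54 [283.09747416 209.96660928]
97 [280.96305533 194.60925443]
100 [280.80696162 193.48614469]
103 [280.64988302 192.3559486 ]
106 [280.49181018 191.21859888]
```

View pics/c.png

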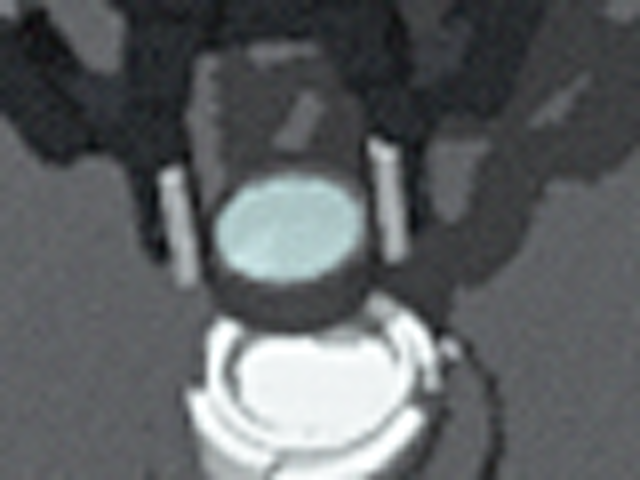

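The window's glass shows at (280.5,193.0), just above the cell bore. I'll measure the bore itself in the same side view so that calibration errors cancel.

Run:
```python
from h import *
g=cv2.imread("pics/side0.png").mean(2)
for c in(281,283,285):print("col",c,g[198:232,c].astype(int).tolist())
for r in(206,208,210):print("row",r,g[r,262:306].astype(int).tolist())
a=np.linspace(0,2*np.pi,8,endpoint=False)
for y0 in(43.8,):
  for R_,z in((25,54),(21.2,54),(21.2,46)):
    P=np.array([pix("side",[554+R_*np.cos(b),y0+R_*np.sin(b),z]) for b in np.linspace(0,2*np.pi,400)]);print(R_,z,P.min(0).round(1),P.max(0).round(1))
t=cv2.imread("pics/top0.png").mean(2)
for r in(175,177,179):print("row",r,t[r,290:330].astype(int).tolist())
for c in(308,310,312):print("col",c,t[160:196,c].astype(int).tolist())
for R_,z in((25,54),(21.2,54),(21.2,46)):
    P=np.array([pix("top",[554+R_*np.cos(b),43.8+R_*np.sin(b),z]) for b in np.linspace(0,2*np.pi,400)]);print(R_,z,P.min(0).round(1),P.max(0).round(1))
```

```text
col 281 [94, 89, 80, 195, 239, 171, 178, 187, 232, 246, 242, 242, 240, 238, 239, 236, 238, 240, 241, 237, 236, 243, 239, 181, 185, 211, 243, 236, 200, 153, 71, 72, 80, 94]
col 283 [91, 83, 112, 215, 234, 178, 181, 204, 239, 244, 241, 244, 240, 239, 239, 238, 238, 239, 239, 240, 226, 223, 237, 188, 185, 214, 240, 236, 182, 129, 81, 81, 80, 98]
col 285 [93, 90, 125, 230, 239, 169, 177, 206, 242, 242, 242, 241, 241, 237, 239, 239, 236, 238, 240, 240, 236, 241, 233, 174, 194, 230, 246, 225, 176, 133, 83, 68, 81, 95]
row 206 [94, 94, 93, 93, 92, 94, 95, 92, 95, 178, 238, 247, 217, 152, 142, 150, 177, 187, 208, 232, 234, 239, 241, 242, 242, 238, 231, 223, 202, 167, 143, 177, 238, 233, 243, 241, 137, 38, 43, 68, 89, 97, 94, 96]
row 208 [93, 93, 92, 93, 94, 90, 92, 87, 115, 222, 250, 197, 111, 132, 192, 233, 243, 247, 244, 242, 242, 241, 242, 242, 241, 241, 242, 241, 244, 243, 232, 176, 177, 237, 199, 226, 230, 136, 155, 176, 111, 49, 79, 98]
row 210 [93, 89, 90, 95, 95, 90, 89, 82, 111, 239, 215, 120, 150, 241, 247, 240, 238, 239, 239, 240, 241, 240, 242, 241, 241, 240, 241, 240, 241, 242, 
[... 692 characters left out ...]
 226, 228, 229, 187, 203, 203, 115, 47, 52, 54, 55, 53, 51, 51]
col 308 [80, 79, 79, 81, 76, 88, 173, 201, 152, 216, 226, 224, 223, 221, 221, 223, 222, 223, 223, 223, 223, 225, 225, 227, 219, 192, 197, 215, 196, 155, 66, 81, 81, 82, 83, 69]
col 310 [80, 79, 79, 78, 127, 186, 211, 194, 167, 228, 225, 225, 224, 224, 225, 224, 225, 224, 223, 223, 222, 222, 223, 223, 224, 218, 202, 167, 55, 48, 65, 81, 80, 81, 84, 67]
col 312 [73, 67, 80, 76, 131, 197, 211, 205, 187, 197, 232, 228, 228, 226, 225, 223, 224, 224, 224, 224, 224, 224, 224, 224, 223, 227, 205, 111, 72, 66, 69, 83, 82, 81, 80, 70]
25 54 [298.2 165.5] [319.9 187. ]
21.2 54 [299.9 167.2] [318.3 185.4]
21.2 46 [300.1 167.7] [318.3 185.8]
```

play_rows --deltas '[[[30,-0.025,0,-0.3,0,0,0],[30,0,0,-0.4,0,0,0],[30,0,0,-0.3,0,0,0],[30,0,0,-0.16,0,0,0],[30,0,0,-0.04,0,0,0],[30,0,0,-0.04,0,0,0],[30,0,0,-0.04,0,0,0],[30,0,0,-0.04,0,0,0],[30,0,0,0,0,0,0]]]'

```text
time: 6.35
ee_pos: [553.4, 43.7, 234.4]
tcp_rot: [0.0, 0.509, 0.861, 0.0]
force: [0.2, -0.0, -0.3]
gripper_width: 38.0
gripper_force: 30.2
```

play_rows --deltas '[[[30,0,0,-0.04,0,0,0],[30,0,0,-0.04,0,0,0],[30,0,0,-0.04,0,0,0],[30,0,0,0,0,0,0]]]'

```text
time: 6.68
ee_pos: [553.2, 43.7, 231.0]
tcp_rot: [-0.0, 0.509, 0.861, -0.0]
force: [0.4, -0.6, -0.4]
gripper_width: 38.1
gripper_force: 30.2
```

play_rows --deltas '[[[30,0,0,-0.04,0,0,0],[30,0,0,-0.04,0,0,0],[30,0,0,-0.04,0,0,0],[30,0,0,0,0,0,0]]]'

```text
time: 7.02
ee_pos: [553.2, 43.7, 227.9]
tcp_rot: [-0.0, 0.509, 0.861, -0.0]
force: [-0.8, 0.7, -1.0]
gripper_width: 38.3
gripper_force: 30.2
```

play_rows --deltas '[[[30,0,0,-0.04,0,0,0],[30,0,0,-0.02,0,0,0],[30,0,0,0,0,0,0]]]'

```text
time: 7.27
ee_pos: [553.2, 43.7, 226.5]
tcp_rot: [-0.0, 0.509, 0.861, -0.0]
force: [0.0, 0.3, -1.6]
gripper_width: 38.2
gripper_force: 30.2
```

play_rows --deltas '[[[30,0,0,-0.02,0,0,0],[30,0,0,-0.02,0,0,0],[30,0,0,0,0,0,0]]]'

```text
time: 7.52
ee_pos: [553.3, 43.7, 226.3]
tcp_rot: [0.0, 0.509, 0.861, 0.0]
force: [-1.9, -0.7, 2.2]
gripper_width: 38.1
gripper_force: 31.9
```

play_rows --deltas '[[[44,0,0,0,0,0,0],[46,0,0,0,0,0,0],[48,0,0,0,0,0,0],[50,0,0,0.02,0,0,0],[52,0,0,0.2,0,0,0],[55,0,0,0.8,0,0,0],[60,0,0,1.0,0,0,0],[60,0,0,1.0,0,0,0],[60,0,0.5,0.5,0,0,0.12],[60,0,0.8,0,0,0,0.12],[60,0,0.8,0,0,0,0.12],[60,0,0.8,0,0,0,0.12],[60,0,0.8,0,0,0,0.12],[60,0,0.8,0,0,0,0.12],[60,0,0.8,0,0,0,0.12],[60,0,0.6,0,0,0,0.12],[60,0,0,0,0,0,0.12],[60,0,0,0,0,0,0.12],[60,0,0,0,0,0,0.12],[60,0,0,0,0,0,0.12]]]'

```text
time: 9.18
ee_pos: [553.3, 191.5, 314.0]
tcp_rot: [0.0, -0.188, 0.982, -0.0]
force: [1.1, 0.1, -0.5]
gripper_width: 59.6
gripper_force: 0.0
```

Run:
```python
from h import *
im=read_camera("side")[:,:,::-1].copy();s=state();print(s["ee_pos"].round(1),s["tcp_rot"].round(3),s["force"].round(1),s["gripper_width"])
t=read_camera("top")[:,:,::-1].copy()
z=lambda im,x,y,w,h:cv2.resize(im[y:y+h,x:x+w],(400,300),interpolation=cv2.INTER_CUBIC)
cv2.imwrite("pics/d.png",np.vstack([np.hstack([z(im,255,185,60,45),z(t,286,160,48,36)]),np.hstack([z(im,205,220,120,90),z(t,222,159,48,36)])]))
h=cv2.cvtColor(im,cv2.COLOR_BGR2HSV);m=((h[...,1]>25)&(im[...,1]>110)&(h[...,0]>80)&(h[...,0]<105)).astype(np.uint8)
m[:185]=0;m[230:]=0;m[:,:255]=0;m[:,315:]=0
n,l,st,c=cv2.connectedComponentsWithStats(m)
for i in range(1,n):
    if st[i,4]>8:print(st[i],c[i],pix("side",[553.6,44.4,54+7]),ray("side",c[i],61))
```

```text
[553.3 191.4 314.1] [ 0.    -0.189  0.982  0.   ] [ 0.3  0.4 -0.2] 60.006933131766765
[275 202  17  13 108] [282.66666667 206.60185185] [282.82350766 207.83863241] [555.16434897  41.68597521]
```

View pics/d.png

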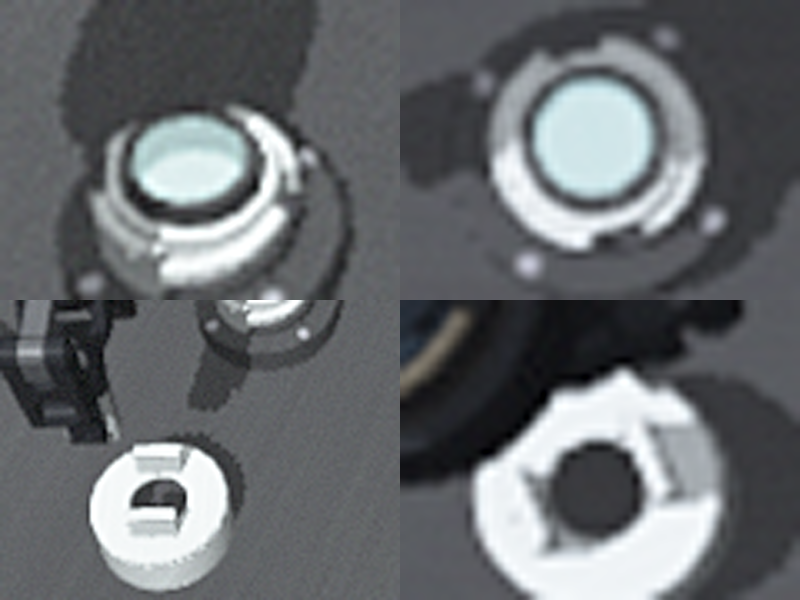

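The window lies level in the bore: its glass is centred at crop (595,138) in the top view, with an even rim gap. The ring has not moved. I'll go down on the ears.

play_rows --deltas '[[[60,-0.2,0.02,-0.3,0,0,0],[60,-0.2,0.02,-0.7,0,0,0],[60,0,0,-0.9,0,0,0],[60,0,0,-0.9,0,0,0],[60,0,0,-0.6,0,0,0],[60,0,0,-0.3,0,0,0],[60,0,0,-0.2,0,0,0],[60,0,0,0,0,0,0],[30,0,0,0,0,0,0],[30,0,0,0,0,0,0],[30,0,0,0,0,0,0],[30,0,0,0,0,0,0],[30,0,0,0,0,0,0],[30,0,0,0,0,0,0]]]' --grip_force 50

```text
time: 10.45
ee_pos: [544.1, 192.4, 218.0]
tcp_rot: [0.002, -0.184, 0.983, 0.0]
force: [0.3, 0.8, 5.4]
gripper_width: 40.6
gripper_force: 52.2
```

play_rows --deltas '[[[30,0,0,0.3,0,0,0],[30,0,0,0.6,0,0,0],[30,0,0,0.8,0,0,0],[30,0,0,0.8,0,0,-0.03],[30,0.1,-0.4,0.5,0,0,-0.05],[30,0.1,-0.8,0,0,0,-0.056],[30,0.1,-0.8,0,0,0,0],[30,0.1,-0.8,0,0,0,0],[30,0,-0.8,0,0,0,0],[30,0,-0.8,0,0,0,0],[30,0,-0.8,0,0,0,0],[30,0,-0.5,0,0,0,0],[30,0,-0.25,0,0,0,0],[30,0,0,0,0,0,0],[30,0,0,0,0,0,0]]]'

```text
time: 11.7
ee_pos: [553.2, 43.7, 291.0]
tcp_rot: [-0.0, -0.117, 0.993, 0.0]
force: [0.1, 0.9, -1.3]
gripper_width: 40.7
gripper_force: 51.5
```

Run:
```python
from h import *
for _ in range(3):im=read_camera("side")[:,:,::-1].copy();s=state();print(s["ee_pos"].round(1),s["tcp_rot"].round(3),s["force"].round(1),s["gripper_width"].round(1))
cv2.imwrite("pics/side3.png",im)
t=read_camera("top")[:,:,::-1].copy()
z=lambda im,x,y,w,h:cv2.resize(im[y:y+h,x:x+w],(400,300),interpolation=cv2.INTER_CUBIC)
cv2.imwrite("pics/e.png",np.hstack([z(im,240,160,80,60),z(t,280,150,80,60)]))
g=im.mean(2)
zt=42+75
P=np.array([pix("side",[553.5+34.5*np.cos(b),44+34.5*np.sin(b),zt]) for b in np.linspace(0,2*np.pi,400)]);print(P.min(0),P.max(0))
P=np.array([pix("side",[553.5+34.5*np.cos(b),44+34.5*np.sin(b),zt-30]) for b in np.linspace(0,2*np.pi,400)]);print(P.min(0),P.max(0))
for r in(188,190,192,194,196):print(r,g[r,250:312].astype(int).tolist())
for c in(278,281,284):print(c,g[180:225,c].astype(int).tolist())
```

```text
Traceback (most recent call last):
AttributeError: 'float' object has no attribute 'round'
```

Run:
```python
from h import *
for _ in range(2):im=read_camera("side")[:,:,::-1].copy();s=state();print(s["ee_pos"].round(1),s["tcp_rot"].round(3),s["force"].round(1),s["ft_torque"].round(3))
cv2.imwrite("pics/side3.png",im)
t=read_camera("top")[:,:,::-1].copy()
z=lambda im,x,y,w,h:cv2.resize(im[y:y+h,x:x+w],(400,300),interpolation=cv2.INTER_CUBIC)
cv2.imwrite("pics/e.png",np.hstack([z(im,240,160,80,60),z(t,280,150,80,60)]))
g=im.mean(2)
zt=42+75
for zz in(zt,zt-30):
    P=np.array([pix("side",[553.5+34.5*np.cos(b),44+34.5*np.sin(b),zz]) for b in np.linspace(0,2*np.pi,400)]);print(zz,P.min(0),P.max(0))
for r in(188,190,192,194,196,200):print(r,g[r,255:307].astype(int).tolist())
for c in(278,281,284):print(c,g[196:225,c].astype(int).tolist())
```

```text
[553.2  44.3 291.1] [-0.    -0.118  0.993  0.   ] [ 0.6 -0.7 -0.8] [0.046 0.015 0.005]
[553.3  44.4 291.2] [-0.    -0.118  0.993  0.   ] [ 0.8  0.  -1.2] [-0.023  0.018 -0.042]
117 [260.65354864 173.57553432] [299.5054444  201.62267568]
87 [262.83006233 184.94461385] [300.46985959 212.85227634]
188 [96, 101, 98, 103, 100, 83, 171, 255, 242, 154, 137, 139, 145, 145, 98, 29, 26, 35, 32, 33, 36, 29, 30, 25, 61, 99, 99, 65, 104, 99, 55, 59, 58, 101, 209, 246, 245, 242, 244, 242, 241, 241, 244, 254, 208, 90, 51, 55, 65, 60, 61, 61]
190 [100, 102, 100, 97, 93, 82, 202, 251, 249, 244, 247, 251, 250, 255, 234, 129, 48, 32, 45, 36, 38, 34, 30, 16, 39, 115, 136, 100, 137, 123, 69, 47, 49, 120, 239, 250, 243, 243, 244, 241, 243, 243, 244, 252, 195, 76, 52, 58, 64, 61, 61, 60]
192 [95, 97, 99, 98, 94, 83, 199, 250, 245, 243, 245, 244, 242, 246, 245, 163, 57, 35, 38, 53, 48, 37, 42, 41, 14, 78, 151, 134, 124, 130, 88, 163, 219, 248, 248, 242, 243, 244, 242, 241, 243, 243, 246, 234, 157, 72, 60, 64, 62, 59, 61, 63]
194 [100, 98, 92, 99, 97, 90, 101, 231, 247, 246, 245, 243, 241, 244, 254, 215, 82,
[... 390 characters left out ...]
0, 60, 64]
200 [99, 94, 93, 96, 99, 97, 87, 103, 148, 159, 174, 187, 217, 244, 246, 246, 242, 243, 246, 245, 244, 242, 243, 244, 245, 244, 244, 244, 245, 242, 242, 243, 245, 244, 247, 245, 234, 222, 216, 185, 157, 159, 149, 136, 129, 96, 57, 61, 56, 62, 63, 62]
278 [19, 44, 202, 254, 244, 243, 243, 221, 170, 192, 196, 199, 199, 194, 196, 196, 201, 206, 156, 81, 66, 50, 199, 255, 230, 225, 243, 175, 150]
281 [142, 144, 197, 241, 244, 243, 241, 225, 187, 194, 200, 199, 199, 201, 197, 195, 189, 198, 204, 170, 80, 63, 79, 218, 251, 189, 191, 215, 246]
284 [166, 218, 237, 244, 242, 245, 228, 214, 229, 198, 197, 202, 196, 197, 192, 193, 190, 208, 211, 141, 77, 59, 88, 227, 251, 188, 185, 223, 251]
```

View pics/e.png

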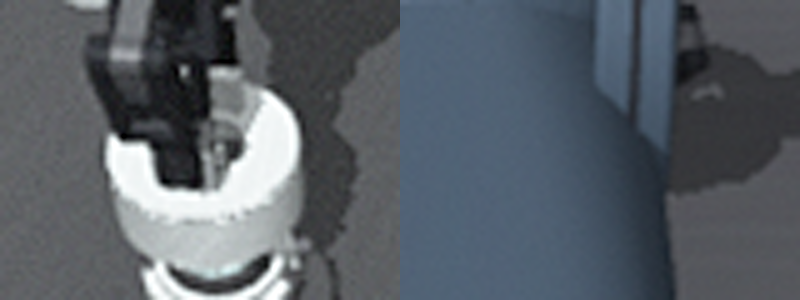

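The ring hangs squarely above the cell. Its lower edge is about 2 px below where I predicted, so I'll check whether the same bias was there when the ring stood on the plate.

Run:
```python
from h import *
g=cv2.imread("pics/side0.png").mean(2)
b=np.linspace(0,2*np.pi,721)
def ext(x,y,z,R,c):
    P=np.array([pix("side",[x+R*np.cos(a),y+R*np.sin(a),z]) for a in b]);k=P[np.abs(P[:,0]-c)<.4];return P.min(0).round(1),P.max(0).round(1),k[:,1].min().round(1),k[:,1].max().round(1)
for zz in(42,12):print(zz,ext(543.4,192.3,zz,34.5,252))
print(g[258:312,252].astype(int).tolist())
for r in(280,283,286):print(r,g[r,225:280].astype(int).tolist())
print("puck",ext(553.5,44,12,42,283),ext(553.5,44,30,42,283));print(g[215:245,283].astype(int).tolist())
```

```text
42 (array([232. , 262.1]), array([273.4, 298.4]), np.float64(262.3), np.float64(298.4))
12 (array([235.3, 271.3]), array([275.2, 307. ]), np.float64(272.0), np.float64(307.0))
[94, 91, 93, 85, 84, 198, 251, 248, 236, 165, 189, 189, 185, 185, 198, 175, 59, 85, 93, 97, 94, 95, 87, 61, 195, 253, 244, 230, 171, 187, 185, 180, 207, 239, 240, 241, 240, 240, 239, 240, 234, 201, 184, 187, 189, 191, 186, 198, 181, 124, 87, 94, 90, 93]
280 [95, 92, 96, 92, 97, 85, 78, 211, 248, 244, 240, 239, 243, 241, 240, 240, 241, 248, 217, 102, 47, 50, 57, 57, 51, 73, 76, 87, 86, 65, 57, 55, 54, 64, 46, 40, 237, 250, 241, 240, 242, 241, 238, 241, 240, 239, 247, 216, 111, 61, 54, 59, 52, 82, 97]
283 [95, 95, 95, 93, 96, 85, 68, 233, 252, 243, 238, 240, 242, 241, 238, 243, 240, 238, 230, 232, 234, 234, 253, 255, 255, 254, 254, 253, 254, 254, 252, 255, 186, 39, 74, 132, 194, 237, 242, 239, 241, 238, 238, 239, 241, 241, 235, 186, 127, 76, 55, 70, 90, 96, 93]
286 [95, 93, 93, 86, 89, 95, 73, 202, 249, 244, 239, 242, 242, 240, 240, 240, 241, 239, 221, 210, 209, 193, 183, 176, 171, 171, 176, 171, 170, 167, 164, 183, 137, 130, 154, 235, 246, 239, 239, 239, 241, 241, 239, 242, 243, 239, 164, 103, 112, 92, 90, 97, 98, 93, 91]Traceback (most recent call last):
  File "<stdin>", line 9, in <module>
  File "<stdin>", line 5, in ext
  File "h.py", line 7, in pix
    c=calibration(n);T=np.array(c["pose"]);q=np.array(c["K"])@(T[:3,:3].T@(np.array(P,float)-T[:3,3]));return q[:2]/q[2]
ValueError: time passes only in moves, steps and waits
```

play_rows --deltas '[[[30,0,0,-0.3,0,0,0],[30,0,0,-0.4,0,0,0],[30,0,0,-0.2,0,0,0],[30,0,0,-0.08,0,0,0],[30,0,0,-0.08,0,0,0],[30,0,0,-0.08,0,0,0],[30,0,0,0,0,0,0]]]'

```text
time: 12.48
ee_pos: [553.2, 43.5, 262.3]
tcp_rot: [-0.0, -0.117, 0.993, 0.0]
force: [-0.6, 0.0, -1.5]
gripper_width: 40.8
gripper_force: 51.6
```

Run:
```python
from h import *
for _ in range(2):im=read_camera("side")[:,:,::-1].copy();s=state();print(s["ee_pos"].round(1),s["tcp_rot"].round(3),s["force"].round(1),s["ft_torque"].round(3))
cv2.imwrite("pics/side4.png",im)
cv2.imwrite("pics/f.png",cv2.resize(im[170:245,240:340],(800,600),interpolation=cv2.INTER_CUBIC))
b=np.linspace(0,2*np.pi,181);c=calibration("side");K=np.array(c["K"]);T=np.array(c["pose"])
def pp(P):
    q=K@(T[:3,:3].T@(np.array(P)-T[:3,3]));return q[:2]/q[2]
def ext(x,y,z,R):
    P=np.array([pp([x+R*np.cos(a),y+R*np.sin(a),z]) for a in b]);return P.min(0).round(1),P.max(0).round(1)
g=im.mean(2);zu=s["ee_pos"][2]-291.5+87
print("ring top",ext(553.5,44,zu+30,34.5),"under",ext(553.5,44,zu,34.5),"puck",ext(553.5,44,30,42),ext(553.5,44,12,42))
for cc in(280,283,286):print(cc,g[205:250,cc].astype(int).tolist())
```

```text
[553.3  43.4 262.6] [-0.    -0.117  0.993  0.   ] [ 0.4  0.8 -1.4] [ 0.018  0.011 -0.039]
[553.4  43.4 262.9] [ 0.    -0.117  0.993 -0.   ] [ 0.7  0.5 -2.5] [-0.025 -0.016 -0.065]
ring top (array([262.7, 184.4]), array([300.4, 212.3])) under (array([264.8, 195.2]), array([301.3, 222.9])) puck (array([262.7, 202. ]), array([306. , 235.5])) (array([263.9, 207.8]), array([306.4, 241.2]))
280 [45, 29, 15, 194, 255, 245, 244, 244, 233, 194, 193, 191, 197, 201, 196, 197, 198, 216, 229, 240, 243, 199, 150, 88, 78, 86, 95, 98, 97, 99, 94, 72, 75, 69, 68, 78, 94, 96, 94, 97, 96, 100, 95, 99, 99]
283 [176, 167, 148, 204, 251, 246, 243, 245, 229, 179, 192, 198, 204, 207, 205, 196, 195, 191, 219, 246, 240, 187, 132, 83, 84, 78, 95, 100, 92, 97, 85, 72, 72, 74, 76, 77, 93, 102, 101, 96, 97, 95, 98, 98, 97]
286 [149, 171, 220, 243, 245, 243, 245, 236, 225, 231, 196, 201, 194, 191, 194, 192, 190, 181, 214, 236, 230, 177, 115, 87, 75, 90, 97, 93, 98, 100, 93, 75, 68, 77, 72, 73, 89, 98, 101, 96, 95, 93, 98, 103, 97]
```

View pics/f.png

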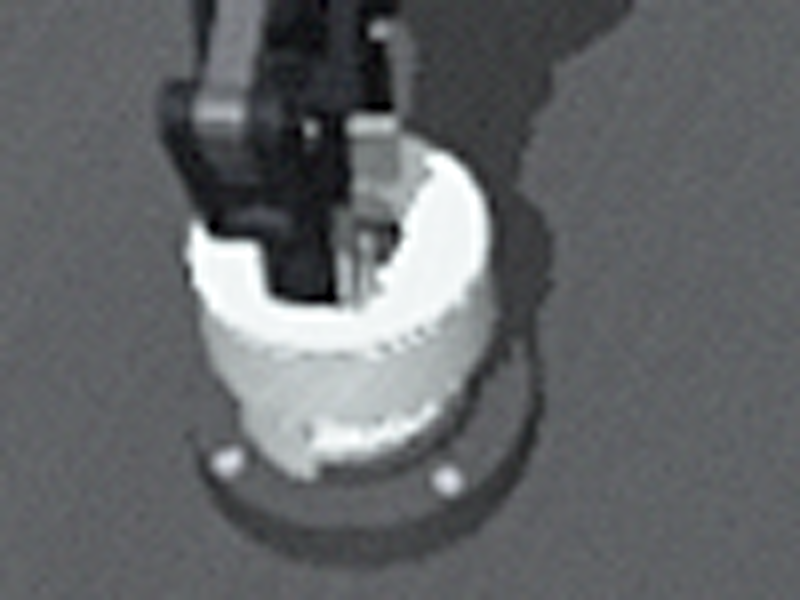

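The ring is just above the collar and its skirt is entering squarely. From here I go down by feel.

play_rows --deltas '[[[30,0,0,-0.08,0,0,0],[30,0,0,-0.08,0,0,0],[30,0,0,-0.06,0,0,0],[30,0,0,0,0,0,0]]]'

```text
time: 12.92
ee_pos: [553.2, 43.5, 256.8]
tcp_rot: [-0.0, -0.117, 0.993, 0.0]
force: [-0.4, -0.5, -1.2]
gripper_width: 40.5
gripper_force: 51.6
```

play_rows --deltas '[[[30,0,0,-0.06,0,0,0],[30,0,0,-0.06,0,0,0],[30,0,0,0,0,0,0]]]'

```text
time: 13.17
ee_pos: [553.2, 43.5, 253.8]
tcp_rot: [-0.0, -0.117, 0.993, 0.0]
force: [0.0, 0.0, -1.2]
gripper_width: 40.8
gripper_force: 51.6
```

play_rows --deltas '[[[30,0,0,-0.04,0,0,0],[30,0,0,-0.04,0,0,0],[30,0,0,0,0,0,0]]]'

```text
time: 13.42
ee_pos: [553.2, 43.5, 252.0]
tcp_rot: [-0.0, -0.117, 0.993, 0.0]
force: [-0.6, -0.3, -1.4]
gripper_width: 40.5
gripper_force: 51.6
```

play_rows --deltas '[[[30,0,0,-0.04,0,0,0],[30,0,0,-0.04,0,0,0],[30,0,0,-0.04,0,0,0],[30,0,0,0,0,0,0]]]'

```text
time: 13.75
ee_pos: [553.2, 43.5, 248.9]
tcp_rot: [-0.0, -0.117, 0.993, 0.0]
force: [-0.0, -0.5, -0.3]
gripper_width: 40.8
gripper_force: 51.6
```

play_rows --deltas '[[[30,0,0,-0.04,0,0,0],[30,0,0,-0.04,0,0,0],[30,0,0,0,0,0,0]]]'

```text
time: 14.0
ee_pos: [553.2, 43.5, 246.9]
tcp_rot: [-0.0, -0.117, 0.993, 0.0]
force: [0.4, 0.4, -2.0]
gripper_width: 40.8
gripper_force: 51.6
```

play_rows --deltas '[[[30,0,0,-0.04,0,0,0],[30,0,0,-0.04,0,0,0],[30,0,0,0,0,0,0]]]'

```text
time: 14.25
ee_pos: [553.2, 43.5, 244.9]
tcp_rot: [-0.0, -0.117, 0.993, 0.0]
force: [-0.4, 0.5, -1.6]
gripper_width: 40.9
gripper_force: 51.6
```

play_rows --deltas '[[[30,0,0,-0.04,0,0,0],[30,0,0,-0.04,0,0,0],[30,0,0,0,0,0,0]]]'

```text
time: 14.5
ee_pos: [553.2, 43.5, 242.9]
tcp_rot: [-0.0, -0.117, 0.993, 0.0]
force: [-0.4, 0.5, -0.9]
gripper_width: 40.8
gripper_force: 51.6
```

play_rows --deltas '[[[30,0,0,-0.04,0,0,0],[30,0,0,-0.04,0,0,0],[30,0,0,0,0,0,0]]]'

```text
time: 14.75
ee_pos: [553.4, 43.5, 242.3]
tcp_rot: [0.0, -0.117, 0.993, -0.0]
force: [-2.7, -0.2, 3.5]
gripper_width: 40.5
gripper_force: 52.2
```

play_rows --deltas '[[[30,0,0,-0.04,0,0,0],[30,0,0,0,0,0,0]]]'

```text
time: 14.92
ee_pos: [553.4, 43.5, 242.1]
tcp_rot: [0.001, -0.117, 0.993, -0.0]
force: [-3.6, 0.7, 7.9]
gripper_width: 40.5
gripper_force: 52.7
```

play_rows --deltas '[[[30,0,0,-0.03,0,0,0],[30,0,0,0,0,0,0]]]'

```text
time: 15.08
ee_pos: [553.4, 43.5, 242.0]
tcp_rot: [0.001, -0.117, 0.993, -0.0]
force: [-4.4, 0.6, 10.7]
gripper_width: 40.9
gripper_force: 52.9
```

Contact shows at TCP z 242, with an upward force of about 10 N. The ring is resting on the ledge, so I'll ease the push and start turning clockwise.

play_rows --deltas '[[[30,0,0,0.03,0,0,0],[30,0,0,0,0,0,-0.1],[30,0,0,0,0,0,-0.1],[30,0,0,0,0,0,0]]]'

```text
time: 15.42
ee_pos: [554.1, 43.3, 242.2]
tcp_rot: [0.002, -0.016, 1.0, -0.0]
force: [-1.1, 0.4, 5.3]
gripper_width: 40.6
gripper_force: 52.3
```

```bash
cat > s.py <<'E'
from workcell import *
import numpy as np
s=state();q=s["tcp_rot"];print(round(s["time"],2),s["ee_pos"].round(2),"yaw",round(float(np.degrees(2*np.arctan2(q[2],q[1]))),2),s["force"].round(1),s["ft_torque"].round(3),s["gripper_width"],np.round(s["joint_positions"],2))
E
python3 s.py
```

```text
15.42 [554.14  43.32 242.2 ] yaw 181.8 [-1.1  0.4  5.3] [-0.042  0.268 -0.105] 40.64399011648586 [-0.04  0.15 -0.11  1.3  -0.   -0.07]
```

play_rows --deltas '[[[30,0,0,0,0,0,-0.1],[30,0,0,-0.02,0,0,-0.1],[30,0,0,0,0,0,0]]]'

```text
time: 15.67
ee_pos: [553.9, 43.2, 241.8]
tcp_rot: [0.002, 0.084, 0.996, -0.0]
force: [-1.1, -1.4, 6.3]
gripper_width: 40.6
gripper_force: 52.4
```

```bash
python3 s.py
```

```text
15.67 [553.91  43.23 241.78] yaw 170.33 [-1.1 -1.4  6.3] [ 0.004  0.514 -0.213] 40.582270077451255 [-0.04  0.15 -0.11  1.3  -0.    0.13]
```

play_rows --deltas '[[[30,0,0,-0.018,0,0,-0.1],[30,0,0,-0.018,0,0,-0.1],[30,0,0,0,0,0,0]]]'

```text
time: 15.92
ee_pos: [554.4, 43.5, 240.8]
tcp_rot: [0.002, 0.183, 0.983, 0.001]
force: [-0.4, 0.3, 5.9]
gripper_width: 40.8
gripper_force: 52.2
```

```bash
python3 s.py
```

```text
15.92 [554.37  43.49 240.84] yaw 158.88 [-0.4  0.3  5.9] [ 0.136  0.082 -0.142] 40.751794941447834 [-0.04  0.15 -0.12  1.3   0.    0.33]
```

play_rows --deltas '[[[30,0,0,-0.018,0,0,-0.1],[30,0,0,0,0,0,0]]]'

```text
time: 16.08
ee_pos: [554.4, 43.5, 240.4]
tcp_rot: [0.002, 0.232, 0.973, 0.001]
force: [0.0, 0.7, 6.3]
gripper_width: 41.4
gripper_force: 52.3
```

```bash
cat > s.py <<'E'
from workcell import *
import numpy as np
F=[];M=[];Y=[];Z=[]
for _ in range(5):
    read_camera("side");s=state();q=s["tcp_rot"];F.append(s["force"]);M.append(s["ft_torque"]);Y.append(np.degrees(2*np.arctan2(q[2],q[1])));Z.append(s["ee_pos"])
M=np.array(M);print(round(s["time"],2),np.mean(Z,0).round(2),"yaw",np.mean(Y).round(2),"F",np.mean(F,0).round(1),"M",M.mean(0).round(3),M[:,2].round(2),s["joint_torque"][5])
E
python3 s.py
```

```text
16.33 [554.34  43.53 240.44] yaw 153.36 F [-0.4  0.5  5.5] M [ 0.119  0.128 -0.075] [-0.11 -0.08 -0.09 -0.04 -0.06] -0.0854658312164247
```

play_rows --deltas '[[[30,0,0,-0.009,0,0,-0.05],[30,0,0,-0.009,0,0,-0.05],[30,0,0,0,0,0,0]]]'

```text
time: 16.58
ee_pos: [554.2, 43.5, 240.0]
tcp_rot: [0.002, 0.28, 0.96, 0.0]
force: [-1.5, 0.2, 6.6]
gripper_width: 40.5
gripper_force: 52.3
```

```bash
python3 s.py
```

```text
16.83 [554.2   43.46 239.98] yaw 147.63 F [-0.8  0.3  6.1] M [ 0.05   0.214 -0.154] [-0.18 -0.17 -0.12 -0.14 -0.16] -0.13951248954981565
```

play_rows --deltas '[[[30,0,0,-0.009,0,0,-0.05],[30,0,0,0,0,0,0]]]'

```text
time: 17.0
ee_pos: [554.1, 43.6, 239.9]
tcp_rot: [0.002, 0.303, 0.953, 0.001]
force: [-1.6, 0.2, 7.7]
gripper_width: 40.8
gripper_force: 52.4
```

```bash
python3 s.py
```

```text
17.25 [554.14  43.58 239.86] yaw 144.77 F [-1.   0.6  6.7] M [ 0.103  0.307 -0.142] [-0.14 -0.13 -0.1  -0.17 -0.17] -0.14342701993882656
```

play_rows --deltas '[[[30,0,0,-0.009,0,0,-0.05],[30,0,0,0,0,0,0]]]'

```text
time: 17.42
ee_pos: [554.2, 43.6, 239.8]
tcp_rot: [0.002, 0.327, 0.945, 0.001]
force: [-1.2, 1.1, 8.4]
gripper_width: 40.7
gripper_force: 52.5
```

```bash
python3 s.py
```

```text
17.67 [554.14  43.62 239.83] yaw 141.92 F [-1.6  0.9  7.4] M [ 0.08   0.402 -0.1  ] [-0.07 -0.04 -0.11 -0.12 -0.16] -0.10356351267546415
```

play_rows --deltas '[[[30,0,0,0,0,0,-0.05],[30,0,0,0,0,0,0]]]'

```text
time: 17.83
ee_pos: [554.1, 43.6, 239.8]
tcp_rot: [0.002, 0.35, 0.937, 0.001]
force: [-0.9, 0.6, 7.4]
gripper_width: 40.9
gripper_force: 52.5
```

```bash
python3 s.py
```

```text
18.08 [554.15  43.58 239.82] yaw 139.06 F [-1.4  0.5  7.7] M [ 0.064  0.427 -0.08 ] [-0.07 -0.11 -0.08 -0.08 -0.06] -0.07867705542594194
```

play_rows --deltas '[[[30,0,0,0,0,0,-0.05],[30,0,0,0,0,0,0]]]'

```text
time: 18.25
ee_pos: [554.2, 43.5, 239.8]
tcp_rot: [0.002, 0.374, 0.928, 0.001]
force: [-1.5, 0.2, 6.5]
gripper_width: 41.1
gripper_force: 52.5
```

```bash
python3 s.py
```

```text
18.5 [554.22  43.51 239.82] yaw 136.19 F [-0.9  0.2  7.4] M [ 0.017  0.366 -0.06 ] [-0.01 -0.07 -0.05 -0.07 -0.1 ] -0.06441120291128755
```

play_rows --deltas '[[[30,0,0,0,0,0,-0.05],[30,0,0,0,0,0,0]]]'

```text
time: 18.67
ee_pos: [554.3, 43.4, 239.8]
tcp_rot: [0.002, 0.397, 0.918, 0.001]
force: [-0.1, -0.7, 6.8]
gripper_width: 40.8
gripper_force: 52.5
```

```bash
python3 s.py
```

```text
18.92 [554.33  43.39 239.84] yaw 133.32 F [-0.6  0.4  6.8] M [-0.04   0.274 -0.055] [-0.06 -0.06 -0.03 -0.03 -0.09] -0.04863872425630689
```

play_rows --deltas '[[[30,0,0,0,0,0,-0.05],[30,0,0,0,0,0,0]]]'

```text
time: 19.08
ee_pos: [554.3, 43.3, 239.8]
tcp_rot: [0.002, 0.42, 0.908, 0.0]
force: [-0.8, 0.2, 6.8]
gripper_width: 40.9
gripper_force: 52.5
```

```bash
python3 s.py
```

```text
19.33 [554.29  43.27 239.83] yaw 130.45 F [-1.3 -0.3  7.2] M [-0.172  0.31  -0.044] [-0.07 -0.03 -0.05 -0.07  0.  ] -0.043550385162234306
```

play_rows --deltas '[[[30,0,0,0,0,0,-0.03],[30,0,0,0,0,0,0]]]'

```text
time: 19.5
ee_pos: [554.3, 43.2, 239.8]
tcp_rot: [0.002, 0.433, 0.901, 0.0]
force: [-1.3, -0.3, 6.5]
gripper_width: 40.1
gripper_force: 52.5
```

```bash
python3 s.py
```

```text
19.75 [554.28  43.22 239.84] yaw 128.73 F [-0.8 -0.5  7.1] M [-0.197  0.356 -0.018] [-0.06 -0.    0.   -0.03 -0.  ] -0.03805821295827627
```

play_rows --deltas '[[[30,0,0,0,0,0,-0.03],[30,0,0,0,0,0,0]]]'

```text
time: 19.92
ee_pos: [554.3, 43.2, 239.9]
tcp_rot: [0.002, 0.446, 0.895, 0.0]
force: [-0.8, 0.0, 7.8]
gripper_width: 41.1
gripper_force: 52.5
```

```bash
python3 s.py
```

```text
20.17 [554.26  43.18 239.82] yaw 127.01 F [-0.8 -0.4  7.3] M [-0.224  0.332 -0.03 ] [-0.01 -0.06 -0.01 -0.01 -0.06] -0.03810394671745598
```

play_rows --deltas '[[[30,0,0,0,0,0,-0.04],[30,0,0,0,0,0,0]]]'

```text
time: 20.33
ee_pos: [554.3, 43.1, 239.8]
tcp_rot: [0.002, 0.464, 0.886, 0.0]
force: [-1.7, -1.2, 6.9]
gripper_width: 40.7
gripper_force: 52.5
```

```bash
python3 s.py
```

```text
20.58 [554.26  43.15 239.81] yaw 124.72 F [-1.2 -1.   6.8] M [-0.259  0.33  -0.055] [-0.05 -0.03 -0.07 -0.05 -0.07] -0.036919667618349195
```

play_rows --deltas '[[[30,0,0,0,0,0,-0.04],[30,0,0,0,0,0,0]]]'

```text
time: 20.75
ee_pos: [554.3, 43.1, 239.8]
tcp_rot: [0.002, 0.482, 0.876, 0.0]
force: [-0.8, -1.0, 6.4]
gripper_width: 40.6
gripper_force: 52.5
```

```bash
python3 s.py
```

```text
21.0 [554.28  43.14 239.83] yaw 122.42 F [-1.1 -1.2  7.2] M [-0.242  0.354 -0.061] [-0.11 -0.02 -0.03 -0.06 -0.07] -0.04786148783750832
```

play_rows --deltas '[[[30,0,0,0,0,0,-0.04],[30,0,0,0,0,0,0]]]'

```text
time: 21.17
ee_pos: [554.2, 43.1, 239.8]
tcp_rot: [0.002, 0.499, 0.866, 0.0]
force: [-1.4, -0.9, 7.5]
gripper_width: 40.4
gripper_force: 52.5
```

```bash
python3 s.py
```

```text
21.42 [554.22  43.07 239.82] yaw 120.12 F [-1.2 -1.3  7.3] M [-0.3    0.383 -0.077] [-0.1  -0.08 -0.08 -0.07 -0.06] -0.06431365152820945
```

play_rows --deltas '[[[30,0,0,0,0,0,-0.04],[30,0,0,0,0,0,0]]]'

```text
time: 21.58
ee_pos: [554.1, 43.0, 239.8]
tcp_rot: [0.002, 0.517, 0.856, 0.0]
force: [-1.0, -1.8, 7.6]
gripper_width: 40.7
gripper_force: 52.5
```

```bash
python3 s.py
```

```text
21.83 [554.08  42.98 239.8 ] yaw 117.82 F [-2.  -1.4  7. ] M [-0.366  0.488 -0.086] [-0.07 -0.11 -0.11 -0.11 -0.03] -0.08419407997280359
```

play_rows --deltas '[[[30,0,0,0,0,0,-0.04],[30,0,0,0,0,0,0]]]'

```text
time: 22.0
ee_pos: [553.9, 42.9, 239.8]
tcp_rot: [0.002, 0.534, 0.846, -0.0]
force: [-2.4, -2.0, 8.2]
gripper_width: 40.8
gripper_force: 52.5
```

```bash
python3 s.py
```

```text
22.25 [553.95  42.89 239.8 ] yaw 115.52 F [-2.3 -1.8  7.9] M [-0.422  0.594 -0.114] [-0.13 -0.04 -0.11 -0.14 -0.15] -0.1284473855048418
```

play_rows --deltas '[[[30,0,0,0,0,0,-0.04],[30,0,0,0,0,0,0]]]'

```text
time: 22.42
ee_pos: [553.8, 42.9, 239.8]
tcp_rot: [0.002, 0.551, 0.835, -0.0]
force: [-2.4, -1.9, 8.9]
gripper_width: 40.4
gripper_force: 52.6
```

```bash
python3 s.py
```

```text
22.67 [553.8   42.84 239.79] yaw 113.23 F [-3.  -1.8  8.5] M [-0.46   0.712 -0.115] [-0.14 -0.14 -0.09 -0.08 -0.13] -0.11385027319192886
```

play_rows --deltas '[[[30,-0.02,-0.012,0,0,0,-0.03],[30,0,0,0,0,0,0]]]'

```text
time: 22.83
ee_pos: [553.5, 42.7, 239.8]
tcp_rot: [0.002, 0.563, 0.827, 0.0]
force: [-1.3, -1.1, 8.3]
gripper_width: 40.4
gripper_force: 52.6
```

```bash
python3 s.py
```

```text
23.08 [553.45  42.67 239.79] yaw 111.54 F [-2.  -1.5  7.8] M [-0.392  0.599  0.01 ] [ 0.03  0.    0.04  0.02 -0.05] 0.005791034200228751
```

play_rows --deltas '[[[30,0,0,0,0,0,-0.03],[30,0,0,0,0,0,0]]]'

```text
time: 23.25
ee_pos: [553.3, 42.6, 239.8]
tcp_rot: [0.002, 0.575, 0.818, -0.0]
force: [-2.8, -1.5, 8.7]
gripper_width: 40.7
gripper_force: 52.7
```

```bash
python3 s.py
```

```text
23.5 [553.34  42.64 239.76] yaw 109.83 F [-2.6 -1.4  8.5] M [-0.451  0.691  0.078] [0.07 0.06 0.08 0.09 0.09] 0.05475849495269358
```

play_rows --deltas '[[[30,0,0,0,0,0,-0.02],[30,0,0,0,0,0,0]]]'

```text
time: 23.67
ee_pos: [553.3, 42.6, 239.8]
tcp_rot: [0.002, 0.583, 0.813, -0.0]
force: [-2.2, -1.9, 8.6]
gripper_width: 40.9
gripper_force: 52.9
```

```bash
python3 s.py
```

```text
23.92 [553.26  42.65 239.76] yaw 108.73 F [-2.7 -2.2  8.4] M [-0.488  0.79   0.285] [0.28 0.23 0.32 0.32 0.27] 0.2770383842289448
```

play_rows --deltas '[[[30,0,0,0,0,0,-0.02],[30,0,0,0,0,0,0]]]'

```text
time: 24.08
ee_pos: [553.2, 42.7, 239.8]
tcp_rot: [0.002, 0.591, 0.807, -0.0]
force: [-3.5, -2.0, 8.7]
gripper_width: 40.9
gripper_force: 52.9
```

```bash
python3 s.py
```

```text
24.33 [553.16  42.64 239.77] yaw 107.58 F [-3.  -1.7  8.6] M [-0.505  0.862  0.26 ] [0.26 0.26 0.27 0.27 0.23] 0.2783370204269886
```

play_rows --deltas '[[[30,-0.02,-0.012,0.02,0,0,0],[30,0,0,0.02,0,0,0],[30,0,0,0,0,0,0]]]'

```text
time: 24.58
ee_pos: [553.0, 42.5, 239.8]
tcp_rot: [0.002, 0.591, 0.807, 0.0]
force: [-0.4, -1.8, 6.1]
gripper_width: 40.6
gripper_force: 52.6
```

```bash
python3 s.py
```

```text
24.83 [553.    42.48 239.77] yaw 107.55 F [-0.2 -2.1  6.4] M [-0.498  0.24   0.276] [0.27 0.25 0.26 0.3  0.3 ] 0.2836252748966217
```

play_rows --deltas '[[[30,0,-0.012,0.03,0,0,0],[30,0,0,0.03,0,0,-0.01],[30,0,0,0,0,0,0]]]'

```text
time: 25.08
ee_pos: [552.9, 42.3, 239.8]
tcp_rot: [0.001, 0.595, 0.804, 0.0]
force: [3.6, -2.4, 0.3]
gripper_width: 40.5
gripper_force: 52.1
```

```bash
python3 s.py
```

```text
25.33 [552.91  42.33 239.82] yaw 106.95 F [ 4.7 -2.7 -1.1] M [-0.642 -0.828  0.348] [0.35 0.32 0.34 0.37 0.36] 0.32181233167648315
```

The moment holds near 0.3 Nm with almost no push left, so the ring is snug. Now I'll release and rise.

play_rows --deltas '[[[44,0,0,0,0,0,0],[48,0,0,0,0,0,0],[52,0,0,0,0,0,0],[56,0,0,0,0,0,0],[58,0,0,0.2,0,0,0],[58,0,0,0.6,0,0,0],[58,0,0,1,0,0,0],[58,0,0,1,0,0,0],[58,0,-0.5,1,0,0,0],[58,0,-1,0.5,0,0,0],[58,0,-1,0,0,0,0],[58,0,-1,0,0,0,0],[58,0,-1,0,0,0,0],[58,0,-1,0,0,0,0],[58,0,-1,0,0,0,0],[58,0,0,0,0,0,0],[58,0,0,0,0,0,0]]]'

```text
time: 26.75
ee_pos: [552.1, -120.9, 347.6]
tcp_rot: [-0.0, 0.596, 0.803, 0.0]
force: [-0.6, 0.5, 0.1]
gripper_width: 57.9
gripper_force: 0.0
```

Run:
```python
from h import *
im=read_camera("side")[:,:,::-1].copy();t=read_camera("top")[:,:,::-1].copy()
z=lambda im,x,y,w,h:cv2.resize(im[y:y+h,x:x+w],(400,300),interpolation=cv2.INTER_CUBIC)
cv2.imwrite("pics/g.png",np.hstack([z(im,245,175,80,60),z(t,280,150,64,48)]))
s=state();print(s["ee_pos"],s["force"])
```

```text
[ 552.18705121 -119.36678275  347.61425838] [-0.52019351  1.11559595  0.50160437]
```

View pics/g.png

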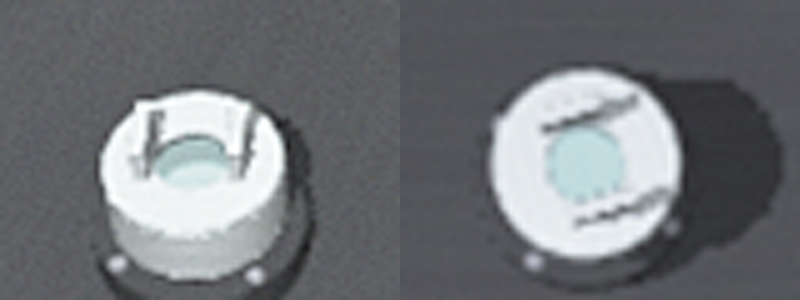

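The ring sits level on the cell with its ears turned, at crop (150,135) and (245,135) in the side view. The intact glass shows through its hole.

```bash
python3 -c "
from workcell import *
print(hand_in())"
```

```text
the job is handed in; nothing more can be done
None
```

The window is in the bore and the ring is screwed down snug, at about 0.3 Nm by the wrist reading. The glass looks intact in the last picture, the gripper has let go, and the job is handed in with no verdict returned.

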